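# Peel the stuck cover tray and show it to the inspection camera

### The job

The blue cover tray is stuck by its feet in the grey trays of gauge blocks nested beneath it. Take it gently by its orange tab (grip with 40 N or less), peel it off by lifting the tab's corner well clear first while the opposite corner is still down, so that the grey trays stay where they are, and leave the other things on the bench alone. Then present it: hold it level, face up and centred about 10 cm above the round window of the inspection camera, and finish still holding it there by the tab.

Things in the scene. Friction and masses are not known exactly. Their poses are not given: they have to be found in the camera images.
- cover: blue formed cover tray, eight-sided, 134 x 110 mm over the rim, 40 mm tall without the tab, about 90 g, open and empty on top; 3 mm walls sloping outwards; rim 9 mm wide, its top 40 mm above the origin. Origin: centre of the underside of its four square feet (8 x 8 mm, at x +-26, y +-18 mm); x along the long side, y the short side, z up. Nested, it sits 16 mm above the second tray's origin
- cover_tab (a point): centre of the orange tab standing upright on the cover's rim at its -x, -y corner, at (-52.5, -40.5, 55.5) mm in the cover's frame. The tab is 10 mm thick along the cover's direction (1, 1, 0), 28 mm wide along (1, -1, 0), 31 mm tall; it reaches 15.5 mm above this point and the same below, to the rim. Axes as the cover's
- cover_center (a point): centre of the cover tray, 20 mm above the middle of its underside. Axes as the cover's
- tab_corner (a point): underside of the cover's foot at the tab's corner, (-26, -18, 0) mm in the cover's frame. Small sprung clips in the second tray's floor hold each foot by friction: this one with about 0.5 N, its two neighbours 1.5 N each, the far one 2.2 N, until that foot is 3 mm up. Pulled straight up, all hold at once and the second tray usually comes along
- far_corner (a point): underside of the cover's foot at the opposite corner, (26, 18, 0) mm in the cover's frame
- second_tray: grey tray of the same outline without a tab, with steel gauge blocks fixed in it, 450 g, loose, directly under the cover. Origin: centre of the underside of its feet, 16 mm above the table; axes as the cover's
- bottom_tray: grey tray like the second, 600 g, loose, at the bottom of the stack. Origin: centre of the underside of its feet, on the table
- camera_window (a point): centre of the round window (black ring 72 mm across) on top of the inspection camera, a 110 x 110 mm aluminium box fixed to the bench that looks straight up; the window is 40 mm above the table
- weight: brass weight with a grip knob, 34 mm across and 42 mm tall, loose bystander; origin at the centre of its underside
- screwdriver: red-handled screwdriver lying on the bench, 170 mm long, loose bystander; its x axis along the shaft, handle to -x
- mouse: black and blue computer mouse, 100 x 58 x 24 mm, loose bystander; origin at the centre of its underside
Mind the look-alikes: they are no part of the job. Of the things that look like the cover, the middle-sized one is meant.

How it is judged:
By the outcome, as a careful person would: the job done as asked, in the order asked, and still so for the second after the job is handed in, while the arm keeps its last pose, push and grip.
It also fails if it takes over 51 s, if anything falls off the work surface, if the arm or the gripper's body presses on something with over 40 N, if the wrist force passes 120 N, or if a joint passes its speed limit or range.

### The arm

A 6-joint arm with a two-finger parallel gripper is mounted at the origin on the work surface. World frame = base frame: x ahead of the robot, y to its left, z up, the work surface at z = 0. Lengths are in m, angles in rad, forces in N, time in s.
With the tool pointing down it reaches from about 0.225 to 0.875 m from the base axis. Payload 3.4 kg.
Tool frame: the origin (TCP) lies on the centre line of the jaws, within the pads' length; the fingertips stand tip_extent ahead of it and the grasp point (between the pads) lies 8 mm behind it (tip_extent is the distance from the TCP to the fingertips, in m); z points along the fingers, x is the direction in which the jaws open and shut, and the axes are right-handed (so a half turn about z gives the same grasp; the last joint's range is limited). The gripper opens to 85 mm and grips with 20 to 120 N. Pads are 22 mm wide; open, the fingers measure 114 mm over their backs; the gripper's body (76 mm by 85 mm) begins 54 mm behind the grasp point. The pads swing forward as they close: fully open they stand 13 mm farther back than shut.
Start: joints at [-0.121, 0.276, 1.505, -0, 1.361, -0.121], TCP at [0.575, -0, 0.242] pointing down, gripper open.
Joint ranges: [-2.89, 2.89], [-0.75, 2.08], [0.22, 2.7], [-1.18, 4.32], [0.11, 2.71], [-2.7, 2.7]. Speed limits (rad/s): [2.57, 2.57, 3.14, 3.14, 3.14, 3.14].

### API

Orientations are given as a rotation vector (axis times angle).
In Python, from plant import * gives the robot as it stands. The module is installed in compiled form; this text tells all that it offers. Calls block until the motion is done:
- move_ptp(position, orientation): joint-space move of the TCP to a pose.
- move_straight(position, ori=None, velocity=0.15, force_limit=None): straight line of the TCP; ori=None keeps the orientation; velocity is the mean speed in m/s. With force_limit (N) it stops when the force on the tool has changed by that much, and returns True; else False.
- goto_joints(angles): joint-space move.
- gripper_to(opening, grasp_force=None): finger opening in m; grasp_force is the grip in N (None keeps the last); returns when the fingers have stopped.
- pause(seconds).
- ik(position, orientation): joint angles nearest the present ones, or None.
- capture(name): name is "scene" or "side" or "wrist"; returns (picture, depth): 480x640x3 uint8, blue, green, red; 480x640 float32, m along the optical axis (not along the pixel's ray), 0 where there is no reading.
- get_calibration(name): a dict with "fov_y" (degrees; the focal length in pixels is half the picture's height over the tangent of half this angle, whatever the lens; pixels are square), "cx", "cy" (the principal point, pixels), "T" (4x4, takes a point from camera to world coordinates). Camera axes: x right, y down, z forward; pixel columns grow to the right and rows downward; lengths in m; the calibration is good to about 2 mm. The wrist camera is an equidistant fisheye: a pixel r from the principal point sees the ray r / f radians off the axis. A picture is of the moment at which its call begins: read the wrist's pose just before it. get_calibration takes no time and is no camera call; for the wrist camera it gives the pose at the moment of the call.
A pose or a line that the arm cannot do raises MotionError and nothing moves.
- job_done(): hands the job in, once; it reports no verdict.
Trained networks look in the newest picture that a camera, given by its name, has taken for a name from the list of things; names that differ only in an ending like _2 or _b are one class to them, and where a whole thing is asked for, a point or a joint stands for the part that bears it (a point fixed in the world has none). Each returns a list of dicts, best first, with "conf" (0 to 1); they miss things now and then, are a little off and sometimes report something else, mostly with a low value. They report only what shows in the picture. A call takes as long as a camera call. They do not tell look-alikes from the thing itself.
- find_in(camera, thing): "xy" ([column, row] in pixels, amid what is visible of it).
- masks_of(camera, thing): "pixels" (480x640 bool, what is visible of it) and "xy" ([column, row] in pixels, amid what is visible of it).
Readings, each from a call of its own:
- current_t(): time.
- current_q(): joint angles.
- current_dq(): joint speeds.
- current_joint_efforts(): joint torques, N m.
- current_position(): TCP position.
- current_eef_rot(): TCP orientation.
- current_ft_force(): force on the tool from outside, world axes, zero at the start.
- current_ft_torque(): the same for the moment, N m.
- current_grip_width(): finger opening in m.
Only numpy, scipy, OpenCV 4.12 (cv2) and the standard library are available. Lean on these libraries where they do the work, as an engineer would, in place of code of your own. Each camera call takes 0.05 s, during which the arm holds its last target.

## Working session

There is one attempt and no reset: what is moved stays moved. The work goes in short steps, each a Python script; the robot and the scene stay as the last script left them, time stands still between calls to the robot, and variables do not carry over. Pictures are saved under pics/ and viewed, and the job is handed in when it is done.

```bash
mkdir -p pics; ls
python3 - <<'E'
from plant import *
import cv2,numpy as np
for n in ["scene","side"]:
    p,d=capture(n); cv2.imwrite(f"pics/{n}0.png",p); np.save(f"pics/{n}0_d.npy",d)
    c=get_calibration(n); print(n,c)
    for t in ["cover","cover_tab","second_tray","camera_window"]:
        print(t,[(np.round(r['xy']).tolist(),round(r['conf'],2)) for r in find_in(n,t)])
print(current_t(),tip_extent if 'tip_extent' in globals() else None)
E
```

```text
pics
scene {'fov_y': 57.789804213554625, 'cx': 322.8250730036774, 'cy': 238.3035621671541, 'T': array([[ 0.67492924,  0.45300202, -0.58246004,  1.02799259],
       [ 0.73775551, -0.39964031,  0.5440629 , -0.35358883],
       [ 0.01368708, -0.79691706, -0.60393366,  0.527399  ],
       [ 0.        ,  0.        ,  0.        ,  1.        ]])}
cover [([430.0, 172.0], 0.95), ([315.0, 191.0], 0.8), ([370.0, 198.0], 0.64)]
cover_tab [([432.0, 176.0], 0.94), ([370.0, 196.0], 0.85), ([314.0, 194.0], 0.61)]
second_tray [([366.0, 220.0], 0.94)]
camera_window [([179.0, 327.0], 0.95)]
side {'fov_y': 43.35611191766357, 'cx': 317.55166092701495, 'cy': 241.0995955219812, 'T': array([[-0.99761498, -0.05490003,  0.04183706,  0.52796826],
       [-0.06853702,  0.71598032, -0.69474805,  0.94895797],
       [ 0.00818718, -0.69595845, -0.71803538,  0.96816681],
       [ 0.        ,  0.        ,  0.        ,  1.        ]])}
cover [([328.0, 301.0], 0.93), ([406.0, 308.0], 0.93), ([327.0, 407.0], 0.71)]
cover_tab [([406.0, 308.0], 0.94), ([331.0, 300.0], 0.92), ([328.0, 408.0], 0.56)]
second_tray [([328.0, 327.0], 0.73)]
camera_window [([336.0, 176.0], 0.95)]
0.5 0.011
```

View pics/scene0.png

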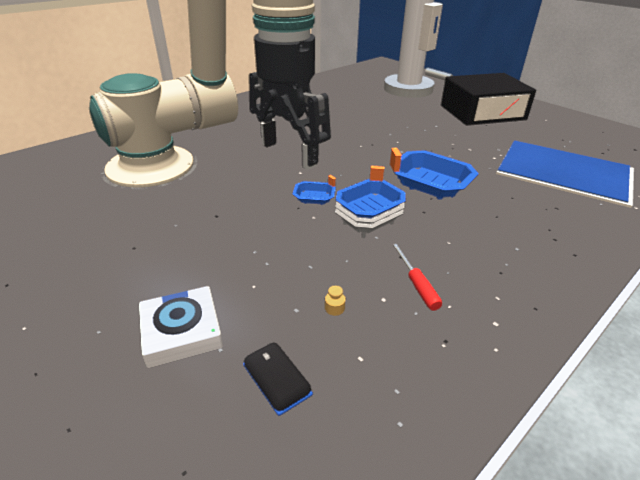

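View pics/side0.png

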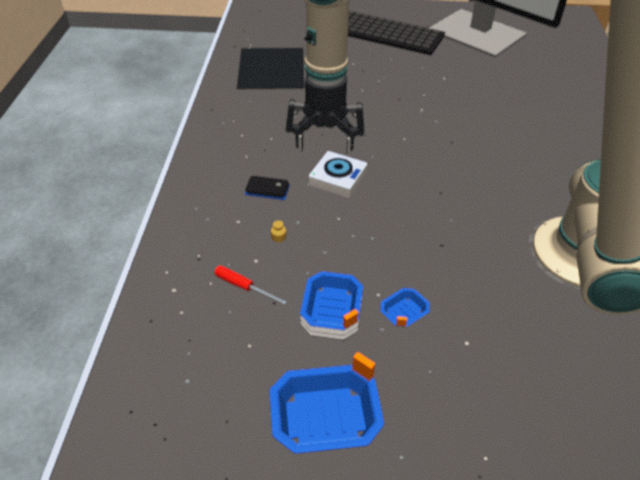

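The blue trays are: small (scene 315,191 / side 404,307), middle-sized on the white/grey trays (scene 370,198 / side 330,300) and large (scene 430,172 / side 327,407). The middle one is meant: it is the only one nested on the trays. I'll confirm its size from depth and an enlarged crop.

```bash
cat > h.py <<'E'
import numpy as np,cv2
from plant import *
def cloud(d,c):
    f=240/np.tan(np.radians(c['fov_y'])/2)
    v,u=np.mgrid[:480,:640]
    P=np.stack([(u-c['cx'])/f*d,(v-c['cy'])/f*d,d],-1)
    return P@c['T'][:3,:3].T+c['T'][:3,3]
def colmask(p):
    h=cv2.cvtColor(p,cv2.COLOR_BGR2HSV)
    blue=(h[...,0]>100)&(h[...,0]<130)&(h[...,1]>130)&(h[...,2]>50)
    org=(h[...,0]>5)&(h[...,0]<18)&(h[...,1]>150)&(h[...,2]>90)
    return blue,org
E
python3 - <<'E'
from h import *
ims=[]
for n,b in [("scene",(325,155,420,240)),("side",(285,260,375,345))]:
    p=cv2.imread(f"pics/{n}0.png");d=np.load(f"pics/{n}0_d.npy");c=get_calibration(n)
    W=cloud(d,c);bl,og=colmask(p)
    x0,y0,x1,y1=b;m=np.zeros(bl.shape,bool);m[y0:y1,x0:x1]=1;m&=d>0
    B=W[bl&m];O=W[og&m]
    print(n,"blue n",len(B),"z pct",np.percentile(B[:,2],[1,25,50,75,90,99]).round(4))
    R=B[(B[:,2]>.066)&(B[:,2]<.080)]
    r=cv2.minAreaRect((R[:,:2]*1000).astype(np.float32));print("rim rect",r,np.median(R[:,2]))
    print("tab n",len(O),O.mean(0).round(4),np.percentile(O,[2,98],axis=0).round(4))
    ims.append(cv2.resize(p[y0:y1,x0:x1],(380,360),interpolation=cv2.INTER_CUBIC))
    np.savez(f"pics/{n}_pts.npz",R=R,O=O,B=B)
    # window
    mk=None
    cr={"scene":(135,285,225,365),"side":(300,145,375,200)}[n]
    x0,y0,x1,y1=cr;Q=W[y0:y1,x0:x1].reshape(-1,3);P=p[y0:y1,x0:x1].reshape(-1,3).astype(int)
    top=(Q[:,2]>.033)&(Q[:,2]<.047)
    dark=top&(P.max(1)<70)
    r=cv2.minEnclosingCircle((Q[dark,:2]*1000).astype(np.float32));print("ring",dark.sum(),r,"top z",np.median(Q[top,2]))
    print("toprect",cv2.minAreaRect((Q[top,:2]*1000).astype(np.float32)))
cv2.imwrite("pics/crop0.png",np.hstack(ims))
E
```

```text
scene blue n 2548 z pct [0.0098 0.0427 0.0501 0.0652 0.0675 0.0689]
rim rect ((542.9000244140625, 228.01513671875), (135.13906860351562, 110.14433288574219), 85.70870971679688) 0.06738146384936106
tab n 346 [0.4859 0.3103 0.0743] [[0.3995 0.244  0.0316]
 [0.5186 0.3756 0.0984]]
ring 226 ((552.2987060546875, -207.5408935546875), 35.113014221191406) top z 0.03816953635941961
toprect ((551.656982421875, -205.87094116210938), (106.40789794921875, 107.79266357421875), 68.2420883178711)
side blue n 2677 z pct [0.0022 0.0455 0.0508 0.0677 0.0699 0.0724]
rim rect ((542.9235229492188, 229.9008026123047), (135.81378173828125, 109.2337417602539), 85.0731430053711) 0.0691496303445105
tab n 144 [0.507  0.2898 0.0923] [[0.4971 0.2779 0.0761]
 [0.5167 0.2985 0.1024]]
ring 95 ((550.200927734375, -199.0303192138672), 33.883934020996094) top z 0.036992471561882234
toprect ((550.4929809570312, -199.64234924316406), (115.90199279785156, 109.4352035522461), 69.53516387939453)
```

View pics/crop0.png

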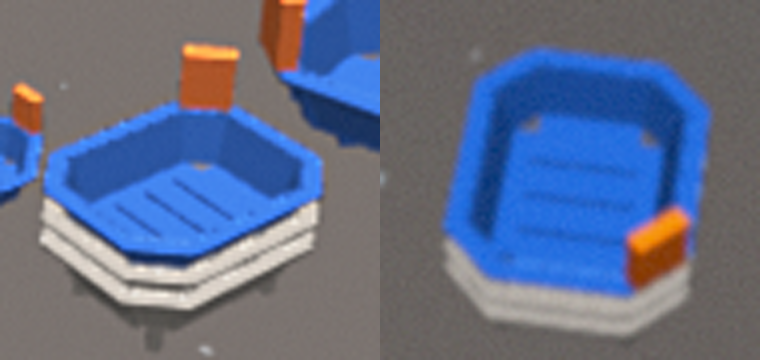

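The crop shows the middle-sized cover on two pale trays. Its rim measures 135 x 110 mm, and the tab is at the far-left corner (scene 377,173 / side 351,318). I'll hover over the tab and refine with the wrist camera.

```bash
cat >> h.py <<'E'
from scipy.spatial.transform import Rotation as Ro
def Rdown(a):
    x=np.array([np.cos(a),np.sin(a),0]);z=np.array([0,0,-1.]);return np.stack([x,np.cross(z,x),z],1)
def rv(R): return Ro.from_matrix(R).as_rotvec()
def wcloud(d,c):
    f=240/np.tan(np.radians(c['fov_y'])/2)
    v,u=np.mgrid[:480,:640];a=u-c['cx'];b=v-c['cy'];r=np.hypot(a,b)+1e-9;t=r/f
    k=np.tan(np.minimum(t,1.5))/r*d
    P=np.stack([a*k,b*k,d],-1)
    return P@c['T'][:3,:3].T+c['T'][:3,3]
E
python3 - <<'E'
from h import *
p=cv2.imread("pics/side0.png");d=np.load("pics/side0_d.npy");c=get_calibration("side");W=cloud(d,c);bl,og=colmask(p)
for nm,b in [("large",(260,348,390,455)),("small",(377,285,435,330))]:
    x0,y0,x1,y1=b;m=np.zeros(bl.shape,bool);m[y0:y1,x0:x1]=1
    print(nm,"blue",np.percentile(W[bl&m],[1,99],axis=0).round(3).tolist(),"tab",np.percentile(W[og&m],[5,95],axis=0).round(3).tolist())
tab=np.array([.5067,.2846])
for a in (-49.6,130.4):
    for z in (.25,.10):
        print(a,z,ik([*tab,z],rv(Rdown(np.radians(a)))))
    for w in (0,):
        print('win',ik([.5510-.0362,-.203+.0556,.21],rv(Rdown(np.radians(a)))))
E
```

```text
large blue [[0.453, 0.37, 0.017], [0.631, 0.525, 0.058]] tab [[0.466, 0.367, 0.064], [0.498, 0.394, 0.099]]
small blue [[0.354, 0.148, -0.0], [0.446, 0.247, 0.032]] tab [[0.403, 0.249, 0.034], [0.415, 0.255, 0.05]]
-49.6 0.25 [ 3.92058583e-01  2.81105554e-01  1.47830422e+00 -4.44089210e-16
  1.38218288e+00  1.25774189e+00]
-49.6 0.1 [ 3.92058583e-01  3.96946672e-01  1.70098176e+00 -8.88178420e-16
  1.04366422e+00  1.25774189e+00]
win [-4.08831346e-01  2.37350206e-01  1.64178674e+00 -8.88178420e-16
  1.26245571e+00  4.56851963e-01]
130.4 0.25 [ 3.92058583e-01  2.81105554e-01  1.47830422e+00 -4.44089210e-16
  1.38218288e+00 -1.88385076e+00]
130.4 0.1 [ 3.92058583e-01  3.96946672e-01  1.70098176e+00 -8.88178420e-16
  1.04366422e+00 -1.88385076e+00]
win [-4.08831346e-01  2.37350206e-01  1.64178674e+00 -4.44089210e-16
  1.26245571e+00 -2.68474069e+00]
```

Run:
```python
from h import *
a=np.radians(-49.6)
gripper_to(.045,35)
# offset so that wrist camera sees the cover well
move_ptp([.525,.255,.27],rv(Rdown(a)))
c=get_calibration("wrist");p,d=capture("wrist");cv2.imwrite("pics/w1.png",p);np.save("pics/w1_d.npy",d)
import pickle;pickle.dump(c,open("pics/w1.pkl","wb"))
print(c, current_t(),current_grip_width(),current_position())
W=wcloud(d,c);bl,og=colmask(p)
m=bl&(d>0)
B=W[m];sel=(np.hypot(B[:,0]-.543,B[:,1]-.229)<.09)
B=B[sel];print(np.percentile(B[:,2],[5,50,95]))
R=B[(B[:,2]>.065)&(B[:,2]<.08)];print(len(R),np.median(R[:,2]),cv2.minAreaRect((R[:,:2]*1000).astype(np.float32)))
O=W[og&(d>0)];O=O[np.hypot(O[:,0]-.507,O[:,1]-.285)<.03];T=O[O[:,2]>.094]
print(len(O),len(T),np.median(T,axis=0),cv2.minAreaRect((T[:,:2]*1000).astype(np.float32)))
```

```text
{'fov_y': 65.70646984690485, 'cx': 324.33938345935525, 'cy': 239.36732279207968, 'T': array([[ 6.47819503e-01, -7.32855875e-01, -2.07971531e-01,
         5.78437682e-01],
       [-7.61793852e-01, -6.23162557e-01, -1.77026988e-01,
         2.98713948e-01],
       [ 1.35197088e-04,  2.73112969e-01, -9.61981958e-01,
         4.00298608e-01],
       [ 0.00000000e+00,  0.00000000e+00,  0.00000000e+00,
         1.00000000e+00]])} 2.225 0.04508049197513658 [0.52529302 0.25424101 0.26986776]
[0.04290861 0.05315429 0.06835205]
4260 0.06748673219813439 ((543.5673217773438, 229.72183227539062), (133.01795959472656, 109.44444274902344), 84.946533203125)
97 37 [0.51548993 0.28745029 0.09750395] ((507.9407043457031, 285.3736877441406), (27.124408721923828, 9.187044143676758), 39.915802001953125)
```

View pics/w1.png

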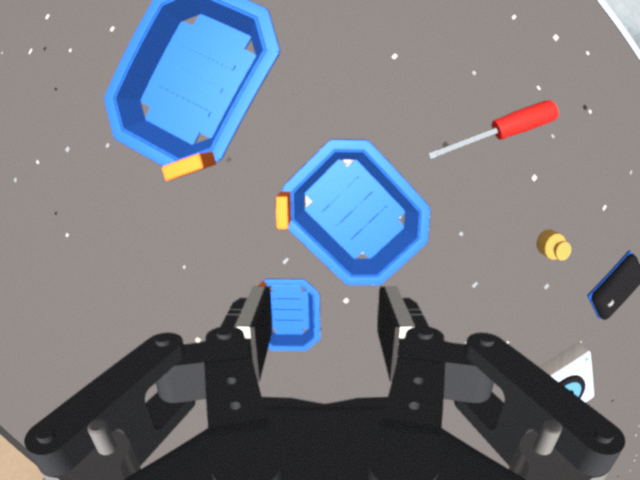

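The wrist view agrees with the model to within 1 mm: tab at (283,211) px gives (0.508, 0.285), and the cover centre is (0.5435, 0.2295). Next I descend and grip.

```bash
cat >> h.py <<'E'
C0=np.array([.5435,.2295,.032]);YAW=np.radians(-94.9)
TAB=np.array([-.0525,-.0405,.0555])
def Rz(a): return Ro.from_euler('z',a).as_matrix()
E
python3 - <<'E'
from h import *
R=Rdown(YAW+np.pi/4);t=C0+Rz(YAW)@TAB;print(t)
move_ptp([t[0],t[1],.15],rv(R))
print(move_straight([t[0],t[1],.086],velocity=.06,force_limit=8),current_position(),current_ft_force())
gripper_to(.0,35)
print(current_grip_width(),current_position(),current_ft_force().round(2) if hasattr(current_ft_force(),'round') else current_ft_force(),current_ft_torque(),current_t())
for n in("scene","side"):
    p,d=capture(n);np.save(f"pics/{n}2_d.npy",d);cv2.imwrite(f"pics/{n}2.png",p)
a=cv2.imread("pics/scene2.png")[140:260,300:460];b=cv2.imread("pics/side2.png")[240:360,260:420]
cv2.imwrite("pics/c2.png",cv2.resize(np.hstack([a,b]),(800,300),interpolation=cv2.INTER_CUBIC))
E
```

```text
[0.5076324  0.28526751 0.0875    ]
False [0.50797562 0.28542293 0.08642267] [-0.30246499  0.45917056 -0.57831238]
0.009103471638087324 [0.50748669 0.28574246 0.08640618] [-1.21  1.99  1.64] [ 0.19031354  0.24091815 -0.01884934] 4.4167
```

View pics/c2.png

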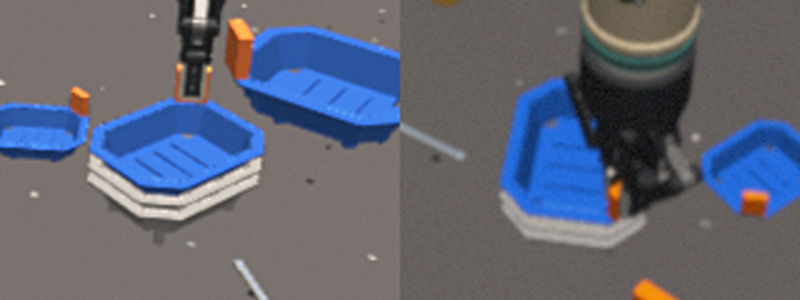

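```bash
cat >> h.py <<'E'
S=Rz(YAW)@np.array([1,1,0])/2**.5
N=np.cross([0,0,1],S)
FAR=C0+Rz(YAW)@np.array([.026,.018,0])
P0=np.array([.5076324,.28526751,.086]);R0=Rdown(YAW+np.pi/4)
def tilt(th,shift=0,up=0):
    M=Ro.from_rotvec(N*np.radians(th)).as_matrix()
    return FAR+M@(P0-FAR)-S*shift+np.array([0,0,up]), rv(M@R0)
def st(*a): print(*a,np.round(current_ft_force(),2),np.round(current_ft_torque(),2),np.round(current_position(),4),round(current_grip_width(),4),round(current_t(),2))
E
python3 - <<'E'
from h import *
st('start')
f0=np.array(current_ft_force())
for th in (1.5,3,4.5,6,7.5):
    p,o=tilt(th,shift=0.00015*th,up=.00008*th)
    h=move_straight(p,o,velocity=.02,force_limit=12)
    st(th,h)
    if h: break
for n in("scene","side"):
    p,d=capture(n);np.save(f"pics/{n}3_d.npy",d);cv2.imwrite(f"pics/{n}3.png",p)
a=cv2.imread("pics/scene3.png")[140:260,300:460];b=cv2.imread("pics/side3.png")[240:360,260:420]
cv2.imwrite("pics/c3.png",cv2.resize(np.hstack([a,b]),(800,300),interpolation=cv2.INTER_CUBIC))
E
```

```text
start [-1.72  1.7   2.8 ] [ 0.25  0.17 -0.  ] [0.5075 0.2857 0.0864] 0.0091 4.52
1.5 False [-1.7   3.16  1.82] [0.38 0.17 0.03] [0.5085 0.2846 0.0887] 0.0092 4.81
3 False [-0.05  3.11  2.31] [ 0.31 -0.02  0.02] [0.5095 0.2834 0.0913] 0.0094 5.1
4.5 False [0.15 1.62 1.65] [ 0.17 -0.14  0.01] [0.5104 0.2822 0.0938] 0.0095 5.39
6 False [0.65 0.54 2.15] [ 0.06 -0.16  0.02] [0.5112 0.2811 0.0963] 0.0095 5.68
7.5 False [-0.01  2.42  0.58] [ 0.08 -0.25  0.08] [0.512  0.2801 0.0988] 0.0093 5.97
```

View pics/c3.png

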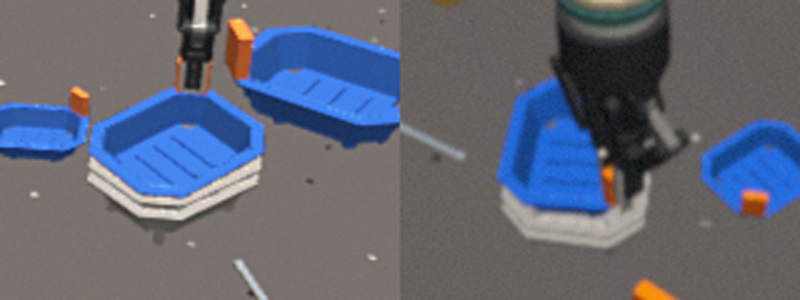

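The tab corner is rising and the trays are unmoved. I'll continue to 12°, then lift.

Run:
```python
from h import *
for th,sh in ((9,.0015),(10.5,.0022),(12,.003)):
    p,o=tilt(th,shift=sh,up=.0008)
    h=move_straight(p,o,velocity=.02,force_limit=12)
    st(th,h)
    if h: break
for n in("scene","side"):
    p,d=capture(n);np.save(f"pics/{n}4_d.npy",d);cv2.imwrite(f"pics/{n}4.png",p)
a=cv2.imread("pics/scene4.png")[140:260,300:460];b=cv2.imread("pics/side4.png")[240:360,260:420]
cv2.imwrite("pics/c4.png",cv2.resize(np.hstack([a,b]),(800,300),interpolation=cv2.INTER_CUBIC))
```

```text
9 False [0.67 1.92 1.03] [ 0.26 -0.03  0.1 ] [0.5127 0.2793 0.1013] 0.0092 6.37
10.5 False [-1.07  2.1   1.85] [0.31 0.   0.08] [0.5134 0.2785 0.1037] 0.009 6.64
12 False [-1.79  4.07  3.4 ] [0.37 0.01 0.03] [0.5142 0.2776 0.106 ] 0.0093 6.92
```

View pics/c4.png

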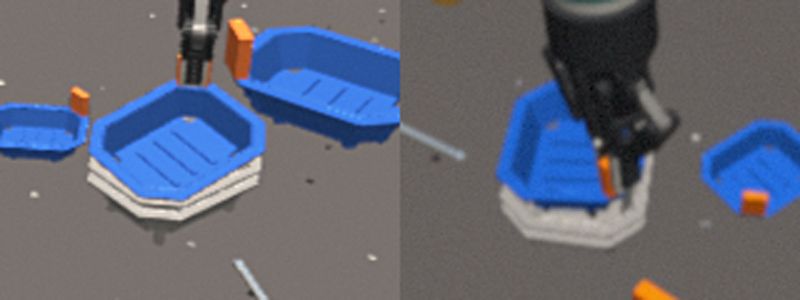

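Run:
```python
from h import *
for up in (.003,.006,.012,.025,.08):
    p,o=tilt(12,.003,.0008+up)
    h=move_straight(p,o,velocity=.02 if up<.02 else .06,force_limit=12)
    st(up,h)
    if h: break
for n in("scene","side"):
    p,d=capture(n);np.save(f"pics/{n}5_d.npy",d);cv2.imwrite(f"pics/{n}5.png",p)
a=cv2.imread("pics/scene5.png")[80:260,280:480];b=cv2.imread("pics/side5.png")[200:380,240:440]
cv2.imwrite("pics/c5.png",cv2.resize(np.hstack([a,b]),(800,360),interpolation=cv2.INTER_CUBIC))
```

```text
0.003 False [ 0.06  2.73 -1.46] [ 0.45 -0.17  0.06] [0.5143 0.2772 0.1083] 0.0092 7.32
0.006 False [ 0.34  1.25 -1.49] [-0.06 -0.12  0.01] [0.5142 0.2768 0.1117] 0.0094 7.62
0.012 False [-0.65  0.44 -0.11] [-0.07 -0.06 -0.05] [0.5144 0.2773 0.118 ] 0.0093 8.07
0.025 False [-0.04  0.75 -1.97] [-0.06 -0.05 -0.01] [0.5147 0.2775 0.1315] 0.009 8.43
0.08 False [ 0.   -0.31 -0.56] [-0.05 -0.09  0.  ] [0.514  0.2773 0.1853] 0.0094 9.5
```

View pics/c5.png

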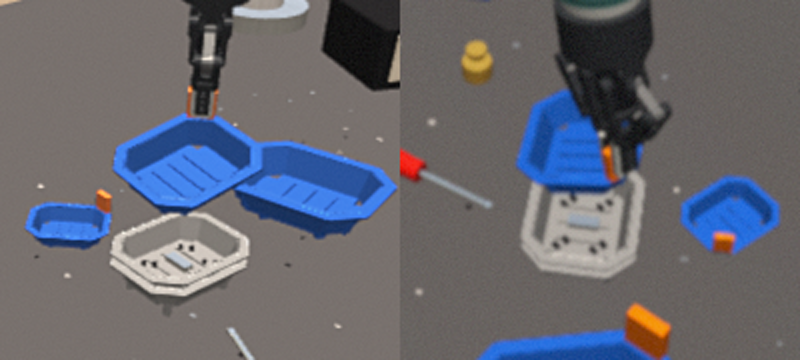

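The cover is free: nested trays in place (scene 370,215 region), no blocks disturbed. Next I refine the window position by intersecting pixel rays with z = 0.04.

Run:
```python
from h import *
def plane(uv,c,z):
    f=240/np.tan(np.radians(c['fov_y'])/2)
    r=np.c_[(uv[:,0]-c['cx'])/f,(uv[:,1]-c['cy'])/f,np.ones(len(uv))]@c['T'][:3,:3].T
    o=c['T'][:3,3];k=(z-o[2])/r[:,2];return o+r*k[:,None]
for n,b in [("scene",(135,285,225,365)),("side",(300,145,375,200))]:
    c=get_calibration(n);p=cv2.imread(f"pics/{n}5.png")
    x0,y0,x1,y1=b;s=p[y0:y1,x0:x1];
    cv2.imwrite(f"pics/win_{n}.png",cv2.resize(s,None,fx=5,fy=5))
    h=cv2.cvtColor(s,cv2.COLOR_BGR2HSV)
    for nm,m in (("dark",s.max(2)<70),("disc",(h[...,1]>70)&(h[...,0]>90)&(h[...,0]<112)&(h[...,2]>100))):
        nl,l,stt,ce=cv2.connectedComponentsWithStats(m.astype(np.uint8));
        k=1+np.argmax(stt[1:,4]);v,u=np.where(l==k)
        W=plane(np.c_[u+x0,v+y0].astype(float),c,.04)[:,:2]
        hull=cv2.convexHull((W*1000).astype(np.float32))
        print(n,nm,len(u),cv2.minEnclosingCircle(hull),cv2.fitEllipse(hull))
# tilt of cover now
for n in("scene","side"):
    p=cv2.imread(f"pics/{n}5.png");d=np.load(f"pics/{n}5_d.npy");W=cloud(d,get_calibration(n));bl,_=colmask(p)
a=[cv2.resize(cv2.imread(f"pics/win_{n}.png"),(375,300)) for n in("scene","side")]
cv2.imwrite("pics/win.png",np.hstack(a))
```

```text
scene dark 247 ((555.1073608398438, -210.15159606933594), 34.39435577392578) ((554.5974731445312, -208.1710662841797), (63.965518951416016, 68.89384460449219), 85.91364288330078)
scene disc 609 ((550.2286987304688, -205.096435546875), 26.797658920288086) ((550.1156616210938, -205.19021606445312), (52.214385986328125, 53.22262954711914), 108.65432739257812)
side dark 132 ((590.3890380859375, -229.58853149414062), 26.065412521362305) ((589.9820556640625, -230.2418670654297), (31.453338623046875, 54.24016189575195), 0.7604869604110718)Traceback (most recent call last):
  File "<stdin>", line 13, in <module>
    return _wrapfunc(a, 'argmax', axis=axis, out=out, **kwds)
    return bound(*args, **kwds)
ValueError: attempt to get argmax of an empty sequence
```

Run:
```python
from h import *
def plane(uv,c,z):
    f=240/np.tan(np.radians(c['fov_y'])/2)
    r=np.c_[(uv[:,0]-c['cx'])/f,(uv[:,1]-c['cy'])/f,np.ones(len(uv))]@c['T'][:3,:3].T
    o=c['T'][:3,3];k=(z-o[2])/r[:,2];return o+r*k[:,None]
n="side";x0,y0,x1,y1=(300,145,375,200)
c=get_calibration(n);p=cv2.imread(f"pics/{n}0.png");s=p[y0:y1,x0:x1]
h=cv2.cvtColor(s,cv2.COLOR_BGR2HSV)
for nm,m in (("dark",s.max(2)<70),("dark90",s.max(2)<90),("disc",(h[...,1]>70)&(h[...,0]>90)&(h[...,0]<112)&(h[...,2]>100))):
    nl,l,stt,ce=cv2.connectedComponentsWithStats(m.astype(np.uint8));
    for k in range(1,nl):
        if stt[k,4]<25: continue
        v,u=np.where(l==k)
        W=plane(np.c_[u+x0,v+y0].astype(float),c,.04)[:,:2]
        hull=cv2.convexHull((W*1000).astype(np.float32))
        print(nm,len(u),np.round(np.hstack(cv2.minEnclosingCircle(hull)),1),cv2.fitEllipse(hull))
a=cv2.resize(s,(375,275));b=cv2.resize(cv2.imread("pics/scene0.png")[285:365,135:225],(375,275))
cv2.imwrite("pics/win.png",np.hstack([a,b]))
```

```text
dark 75 [ 549.7 -201.7   32.6] ((549.662109375, -201.8841094970703), (63.38290023803711, 65.00199890136719), 140.96495056152344)
dark90 26 [ 517.3 -281.9   13.2] ((518.3240966796875, -290.58270263671875), (10.120397567749023, 43.377159118652344), 175.620849609375)
dark90 109 [ 549.9 -202.1   33.9] ((549.7767944335938, -202.33468627929688), (64.68684387207031, 68.30154418945312), 10.021917343139648)
dark90 28 [ 549.6 -206.7    8.5] ((549.711181640625, -206.8265380859375), (16.45023536682129, 16.707609176635742), 71.30125427246094)
disc 237 [ 550.6 -207.2   28.6] ((549.8641967773438, -207.29832458496094), (54.01953887939453, 56.067657470703125), 175.97845458984375)
disc 48 [ 509.4 -183.1   18.3] ((509.3898620605469, -181.3153839111328), (15.662126541137695, 41.017574310302734), 159.25425720214844)
```

View pics/win.png

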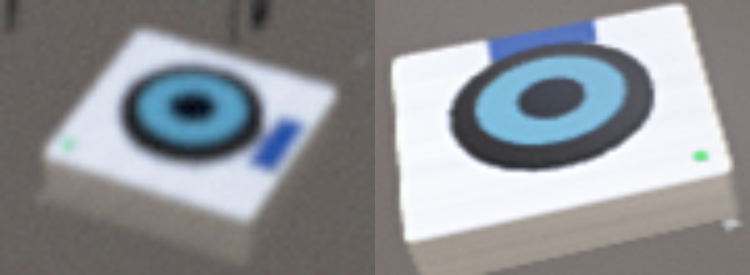

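```bash
cat >> h.py <<'E'
WIN=np.array([.550,-.204,.04])
E
python3 - <<'E'
from h import *
g=P0-C0
move_straight(C0+g+[0,0,.105],rv(R0),velocity=.08);st('level')
t=WIN+[0,0,.085]
a=C0+g+[0,0,.105];b=t+g
move_straight(b+[0,0,.012],rv(R0),velocity=.12);st('over')
move_straight(b,rv(R0),velocity=.05);pause(.5);st('at')
for n in("scene","side","wrist"):
    c=get_calibration(n);p,d=capture(n);np.save(f"pics/{n}6_d.npy",d);cv2.imwrite(f"pics/{n}6.png",p)
    W=(wcloud if n=="wrist" else cloud)(d,c);bl,_=colmask(p);m=bl&(d>0)
    B=W[m];B=B[(np.hypot(B[:,0]-.55,B[:,1]+.204)<.095)&(B[:,2]>.155)&(B[:,2]<.185)]
    # rim plane robust
    q=B.mean(0)
    Q=B[B[:,2]>np.percentile(B[:,2],60)]
    for _ in range(6):
        A=np.c_[Q[:,:2],np.ones(len(Q))];k=np.linalg.lstsq(A,Q[:,2],rcond=None)[0]
        e=B[:,2]-np.c_[B[:,:2],np.ones(len(B))]@k;Q=B[np.abs(e)<.003]
    print(n,len(B),len(Q),"slopes deg",np.degrees(k[:2]).round(2),"z",np.median(Q[:,2]),cv2.minAreaRect((Q[:,:2]*1000).astype(np.float32)))
cv2.imwrite("pics/c6.png",np.hstack([cv2.resize(cv2.imread(f"pics/{n}6.png"),(400,300)) for n in("scene","side")]))
E
```

```text
level [ 0.03  0.13 -0.51] [ 0.03  0.02 -0.03] [0.5067 0.2863 0.191 ] 0.0091 9.96
over [ 0.51  0.04 -1.33] [ 0.07  0.05 -0.05] [ 0.5141 -0.148   0.191 ] 0.0094 13.72
at [ 0.25  0.13 -1.05] [ 0.02  0.05 -0.06] [ 0.5142 -0.1482  0.1791] 0.0092 14.62
scene 1993 1860 slopes deg [ 0.14 -0.13] z 0.15998435359655466 ((550.1926879882812, -204.77581787109375), (133.7622833251953, 112.62461853027344), 84.32935333251953)
side 386 320 slopes deg [0.93 0.3 ] z 0.16169623534957 ((558.3526611328125, -202.39361572265625), (137.60536193847656, 96.2991943359375), 78.96240234375)
wrist 11287 10581 slopes deg [0.09 0.28] z 0.1600913060668472 ((561.02587890625, -205.67678833007812), (134.3214874267578, 89.48347473144531), 83.97148132324219)
```

View pics/c6.png

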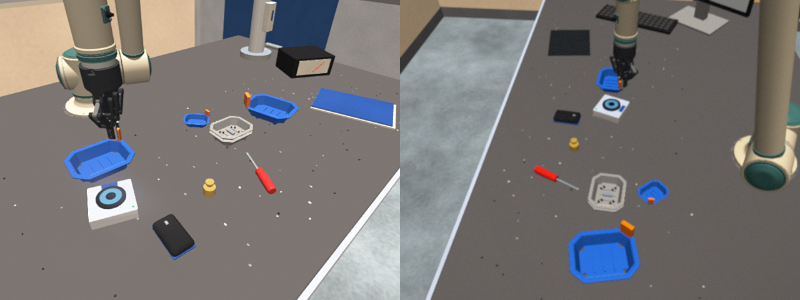

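View pics/wrist6.png

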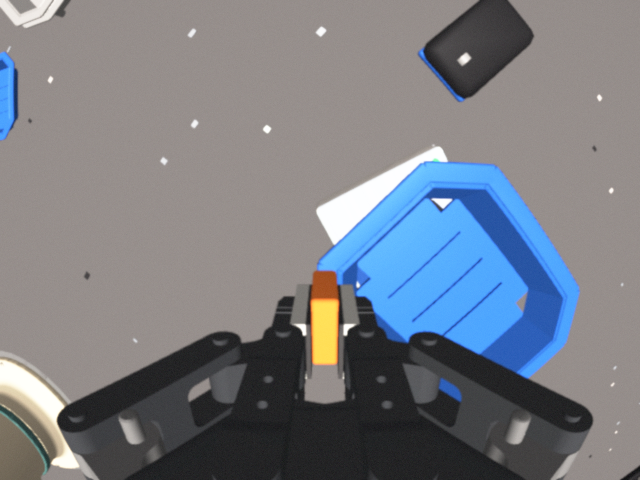

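Level to within about 0.3° and centred. One check that the trays stayed put (using the picture already taken), then I hand in.

Run:
```python
from h import *
for n in ("scene","side"):
    p=cv2.imread(f"pics/{n}6.png");d=np.load(f"pics/{n}6_d.npy");W=cloud(d,get_calibration(n)).reshape(-1,3)
    B=W[(np.hypot(W[:,0]-.5435,W[:,1]-.2295)<.09)&(W[:,2]>.047)&(W[:,2]<.065)&(d.ravel()>0)]
    print(n,len(B),np.median(B[:,2]),cv2.minAreaRect((B[:,:2]*1000).astype(np.float32)))
st('final')
job_done()
```

```text
scene 758 0.0511571938306537 ((541.185546875, 229.0606689453125), (136.32052612304688, 114.223876953125), 86.09980010986328)
side 1174 0.05285710053708281 ((542.866455078125, 231.42294311523438), (136.36761474609375, 109.27135467529297), 84.98016357421875)
final [ 0.13 -0.45 -1.25] [ 0.09  0.03 -0.01] [ 0.5141 -0.1482  0.179 ] 0.0097 14.77
the job is handed in; nothing more can be done
```

The cover is off the grey trays and held by its orange tab, level and centred over the inspection window. I handed the job in at about 14.8 s.

- **Grip and peel:** I took the middle-sized cover by the tab at 35 N. I tilted it 12° about its far foot, which put the tab corner about 13 mm up with the far foot still down by the commanded motion, then lifted it clear. Forces stayed below about 6 N.
- **Final pose:** The scene camera puts the rim centre at (0.550, -0.205) m and level within about 0.3°. I measured the window at (0.550, -0.204) m. The cover's centre is about 10.5 cm above the window and its underside about 8.5 cm, by the commanded pose; rim heights in the depth images read 3–5 mm lower, as all depth heights did.
- **Trays and bystanders:** The second tray still sits at the cover's starting position, within 2–3 mm of measurement noise, with its rim at its nested height. The other things look untouched in the final pictures. I did not measure the bottom tray or the bystanders separately.
- **Disagreeing checks:** The side camera gave about 0.9° of tilt and the side and wrist cameras put the rim centre about 10 mm off. The gripper hid part of the rim from both. I trusted the unobstructed scene view; the wrist camera agreed on level.

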